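# Shut the label printer and hold its feed key half way

### The arm

A 7-joint arm with a two-finger parallel gripper is mounted at the origin on a cart in front of the work surface, level with it; the furniture and walls round the work are solid. World frame = base frame: x ahead of the robot, y to its left, z up, the work surface at z = 0. Lengths are in mm, angles in rad, forces in N, time in s.
With the tool pointing down it reaches from about 400 to 875 mm from the base axis. Payload 4.4 kg.
Tool frame: the origin (TCP) lies midway between the tips of the shut fingers; the grasp point (between the pads) lies 19 mm behind it; z points along the fingers, y is the line along which they close (so a half turn about z gives the same grasp; the last joint's range is limited). The gripper opens to 85 mm and grips with 20 to 120 N. Pads are 22 mm wide; open, the fingers measure 114 mm over their backs; the gripper's body (76 mm by 85 mm) begins 54 mm behind the grasp point. The pads swing forward as they close: fully open they stand 13 mm farther back than shut.
Start: joints at [-0.066, 0.628, 0.038, 1.517, -0.027, 0.996, -0.02], TCP at [650.014, 0.027, 231.313] pointing down, gripper open.
Joint ranges: [-3.06, 3.06], [-0.37, 2.12], [-1.25, 1.32], [0.18, 2.47], [-1.1, 4.24], [0.23, 1.98], [-2.94, 2.94]. Speed limits (rad/s): [2.57, 2.57, 3.14, 3.14, 3.14, 3.14, 3.14].

### API

Orientations are given as [roll, pitch, yaw] about the fixed x, y, z axes, in that order (R = Rz(yaw) Ry(pitch) Rx(roll)).
In Python, from cell import telemetry, eyes, ctrl, finder gives the robot as it stands.
- The arm moves only by the tool move_arm, never from a script. Its argument "steps" is a list of rows, each a list of 7 numbers: the turn, a rotation vector about the world's x, y, z in degrees, then the shift along the world's x, y, z in m, then the finger opening in m, from 0 to 0.0854. A call has 1 to 5 rows; each row shifts and turns the commanded pose from where the row before left it; what a row does not reach is not made up. A row lasts 1/10 s, in which the tool goes at most 50 mm and 8.59 degrees, less where a joint would pass 70% of its speed; a pose out of reach is approached as far as the arm can. A call with a gripper value outside its range is refused whole. The fingers move at their own pace and stop on an object; the grip force is fixed at half the most. Time passes only in rows, so rows that do not move let the fingers close. It gives the time, the measured TCP pose, the force, the opening and the grip force at its end, in the units of the state.
- telemetry.read_state(): the state, without advancing time (a new reading comes with each control period).
- eyes.get_image(name): name is "scene" or "side" or "wrist"; returns (picture, depth): 400x640x3 uint8, blue, green, red; 400x640 float32, mm along the optical axis (not along the pixel's ray), 0 where there is no reading.
- eyes.calibration(name): a dict with "fx", "fy", "cx", "cy" (pixels), "distortion" ([k1, k2, p1, p2, k3] as OpenCV has them; the pictures are not rectified), "position" and "attitude" of the camera in the world. Camera axes: x right, y down, z forward; pixel columns grow to the right and rows downward; lengths in mm; the calibration is good to about 2 mm. A picture is of the moment at which its call begins: read the wrist's pose just before it. calibration takes no time and is no camera call; for the wrist camera it gives the pose at the moment of the call.
- ctrl.finish_job(): hands the job in; it is judged then, once.
Trained networks look in the newest picture that a camera, given by its name, has taken for a name from the list of things; names that differ only in an ending like _2 or _b are one class to them, and where a whole thing is asked for, a point or a joint stands for the part that bears it (a point fixed in the world has none). Each returns a list of dicts, best first, with "confidence" (0 to 1); they miss things now and then, are a little off and sometimes report something else, mostly with a low value. They report only what shows in the picture. A call takes as long as a camera call.
- finder.boxes_of(camera, name): "location" ([x, y, z] in mm, in the coordinates of the camera as it stood for that picture, good to about 4 mm: the middle of the surface that is visible of it).
- finder.cut_out(camera, name): "mask" (400x640 bool, what is visible of it).
- finder.pinpoint(camera, name): "location" ([x, y, z] in mm, in the coordinates of the camera as it stood for that picture, good to about 4 mm: a listed point, or the origin of a listed thing).
The state is a dict: "clock": time; "qpos": joint angles; "qd": joint speeds; "tau": joint torques, N m; "eef_pos": TCP position; "tool_rot": TCP orientation; "force": force on the tool from outside, world axes, zero at the start; "torque": the same for the moment, N m; "width": finger opening in mm; "gripper_force": force on a finger pad.
Only numpy, scipy, OpenCV 4.12 (cv2) and the standard library are available. Lean on these libraries where they do the work, as an engineer would, in place of code of your own. Each camera call takes 0.05 s, during which the arm holds its last target. There are 200 camera calls.

### The job

Press the label printer's open cover down until it snaps shut past its catch and stays shut. Then put the closed fingers on the long feed key beside the round power button and keep the key held half way down (about 6 of its 12 mm), never pushing it to the bottom; finish while still holding it there. Do not press the power button, and leave the things standing round the printer where they are.

Things in the scene. Friction and masses are not known exactly. Their poses are not given: they have to be found in the camera images.
- printer: Grey desktop label printer, firm on the desk, 142 mm deep (x = -67 to 75), 116 wide (y). Origin: on the desk under its middle; x to its back, y to its left, z up; its front (-x) faces roughly the robot. Front: a ledge 50 mm high, x = -67 to -25, with two keys. Behind it (x = -25 to 75) an open bay with a label roll, rim 82 mm high, with the hinged cover on top.
- cover (a joint): Cover hinge, rad: 0 shut (hard stop; top face 90 mm above the desk), grows as it opens, to 1.1; starts 0.35 to 0.7. Stays where left (friction 0.07 N m). At 0.10 it meets a sprung catch: 5 to 12 N near the front edge carries it over (crest at 0.05), it snaps to 0 and stays; short of that it stays ajar at 0.05 to 0.1.
- cover_hinge (a point): Point on the cover's hinge axis (along the printer's y), mid-width, 70 mm behind and 82 mm above the printer's origin; axes as the printer's. The hinge is at the back: the open cover rises towards the robot and its outer face looks up and to the back; push that face down and forward along the arc about the hinge.
- cover_push (a point): Point on the outer (top) face of the cover where it is best pressed: middle of the width, 85 mm from the hinge axis along the cover and 8 mm above it (12 mm in from the cover's front edge). Moves with the cover; x along the cover to the hinge, z out of its outer face. The cover is 100 x 118 x 8 mm.
- feed_key (a joint): Travel of the feed key, m: 0 up, 0.012 at the bottom; half way is 0.006. Straight down, against a spring: about 2 N to start it, 5 N half way, 8 N at the bottom (500 N/m); it comes up when let go.
- key_top (a point): Centre of the top face of the feed key, the long one: 16 mm (x) by 34 mm (y), three fine ribs, its top 68 mm above the desk when up, 50 mm in front of and 20 mm to the left of the printer's origin. 17 mm behind the key the printer's bay wall rises to 82 mm (90 with the shut cover).
- power_button (a joint): Travel of the small round power button, m: 0 up, 0.003 pressed. Not to be pressed.
- power_top (a point): Centre of the top of the power button: round, 16 mm across, 55 mm above the desk, 58 mm to the right of the feed key's centre.
- monitor_edge (a point): Near edge of the fixed monitor left of the printer, about 0.25 m up; the screen, some 0.5 m tall, runs from this edge away to the left and back. Obstacle: come to the printer from the front, not through the screen. Also a pile of papers 0.1 m tall lies just in front of the printer's right half.
- pill_white: Small white pill bottle, 45 mm across, 75 mm tall, loose, in front and to the left of the printer; origin under its centre. Bystander.
- staple_box: Small box of staples, 42 x 85 x 26 mm, loose, right of the printer; origin under its centre. Bystander.
- glue_stick: Upright glue stick, 26 mm across, 90 mm tall, loose, right of the printer; origin under its centre. Bystander.

How it is judged:
By the outcome, as a careful person would: the job done as asked, in the order asked, and still so for the second after the job is handed in, while the arm keeps its last pose, push and grip.
It also fails if it takes over 35 s, if anything falls off the work surface, if the arm or the gripper's body presses on something with over 40 N, if the wrist force passes 120 N, or if a joint passes its speed limit or range.

## Working session

There is one attempt and no reset: what is moved stays moved. The work goes in short steps, Python scripts to look and compute and a tool call to move; the robot and the scene stay as the last step left them, time stands still between calls to the robot, and variables do not carry over. Pictures are saved under pics/ and viewed, at most 10 in all, crops included, and the job is handed in when it is done.

Besides the shell and the picture viewer there is one more tool, called after "Request:" as name(argument=value, ...) on one line, values as JSON. move_arm: Moves the arm, as the interface text tells. Its arguments: {"type":"object","properties":{"steps":{"type":"array"}},"required":["steps"]}

```bash
mkdir -p pics; ls
cat > h.py <<'E'
import numpy as np, cv2
from scipy.spatial.transform import Rotation as R
from cell import telemetry, eyes, ctrl, finder
def cam(n):
    c=eyes.calibration(n); a=np.array(c["attitude"],float)
    M=a if a.shape==(3,3) else R.from_euler('xyz',a).as_matrix()
    return c,M,np.array(c["position"],float)
def w(n,p):
    c,M,t=cam(n); return M@np.array(p)+t
E
python3 - <<'E'
from h import *
print(telemetry.read_state())
for n in ("scene","side"):
    c,M,t=cam(n); print(n,c)
    im,d=eyes.get_image(n); cv2.imwrite(f"pics/{n}0.png",im)
    for k in ("printer","cover_hinge","cover_push","key_top","power_top","pill_white","monitor_edge","staple_box","glue_stick"):
        r=finder.pinpoint(n,k)
        print(k,[(round(x["confidence"],2),w(n,x["location"]).round().tolist()) for x in r[:2]])
E
```

```text
pics
{'clock': 0.0, 'qpos': array([-0.06581221,  0.62935509,  0.03843784,  1.51837362, -0.02700672,
        0.99630349, -0.02000276]), 'qd': array([ 0.00079206,  0.0004288 , -0.00040892, -0.00031555,  0.00146211,
        0.00012742,  0.0014138 ]), 'tau': array([-1.11932164e-03, -5.63405585e+01,  1.22606792e+00, -1.93450052e+01,
        1.09587883e-02,  1.05136272e-02, -8.84369996e-06]), 'eef_pos': array([6.49368641e+02, 4.09768385e-02, 2.30381414e+02]), 'tool_rot': array([-3.13967103e+00,  1.79972116e-05,  1.57080533e+00]), 'force': array([-0.13159556, -0.53072634, -0.67151236]), 'torque': array([-0.00641733,  0.00041167,  0.01795497]), 'gripper_force': 0.0, 'width': 85.49601140115706}
scene {'fx': 477.7940106357495, 'fy': 477.7940106357495, 'cx': 313.62512448548216, 'cy': 196.98773304695305, 'distortion': array([0.02271181, 0.        , 0.        , 0.        , 0.        ]), 'position': array([257.95537686, 696.15469594, 740.12738419]), 'attitude': array([-2.14853683e+00, -3.63563072e-04, -2.69335376e+00])}
printer [(0.89, [695.0, -23.0, 1.0])]
cover_hinge [(0.87, [751.0, 14.0, 82.0])
[... 281 characters left out ...]
99.0, 0.0])]
side {'fx': 401.08306356880354, 'fy': 401.08306356880354, 'cx': 322.4680476006052, 'cy': 203.99351183368853, 'distortion': array([0.03018958, 0.        , 0.        , 0.        , 0.        ]), 'position': array([231.90351784, 696.03360851, 644.22603209]), 'attitude': array([-2.06936054, -0.00646475, -2.6375716 ])}
printer [(0.59, [696.0, -18.0, -3.0])]
cover_hinge [(0.88, [756.0, 9.0, 81.0])]
cover_push [(0.64, [703.0, -17.0, 139.0])]
key_top [(0.4, [642.0, -27.0, 66.0])]
power_top [(0.56, [671.0, -80.0, 56.0])]
pill_white [(0.9, [539.0, 133.0, 5.0])]
monitor_edge []
staple_box [(0.63, [673.0, -205.0, 0.0]), (0.46, [694.0, -19.0, -2.0])]
glue_stick [(0.77, [718.0, -299.0, -4.0])]
```

View pics/scene0.png

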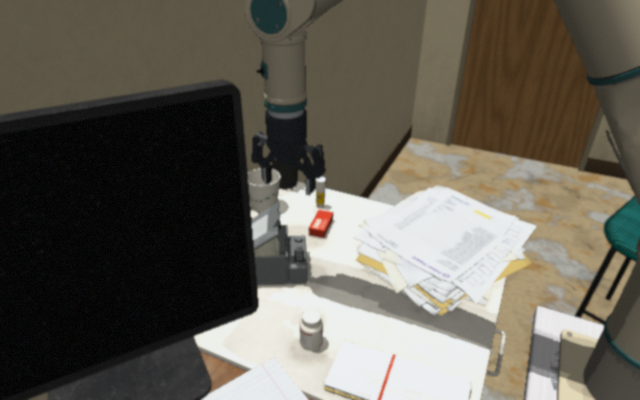

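Run:
```python
from h import *
im,d=eyes.get_image("wrist"); cv2.imwrite("pics/w0.png",im)
c,M,t=cam("wrist"); print(t,M.round(2).tolist())
for k in ("printer","cover_hinge","cover_push","key_top","power_top"):
    r=finder.pinpoint("wrist",k)
    print(k,[(round(x["confidence"],2),w("wrist",x["location"]).round().tolist()) for x in r[:2]])
```

```text
[650.10748734  81.86655475 374.2910156 ] [[1.0, -0.0, 0.0], [-0.0, -0.95, -0.32], [0.0, 0.32, -0.95]]
printer [(0.87, [701.0, -25.0, 5.0])]
cover_hinge [(0.57, [757.0, 7.0, 82.0])]
cover_push [(0.58, [702.0, -19.0, 136.0])]
key_top [(0.64, [719.0, -297.0, 2.0]), (0.63, [641.0, -25.0, 66.0])]
power_top [(0.49, [675.0, -81.0, 59.0])]
```

View pics/w0.png

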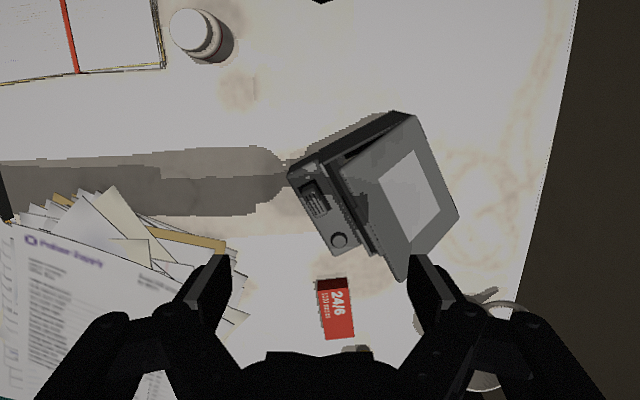

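The scene picture shows the printer near (280,250), partly hidden by the monitor, whose near edge runs down about column 245. The wrist view shows the feed key at (315,200), the power button at (338,240) and the open cover around (400,195). I'll check the monitor's edge before moving and fit the printer pose.

```bash
cat >> h.py <<'E'
def px(n,d,u,v):
    c,M,t=cam(n); K=np.array([[c["fx"],0,c["cx"]],[0,c["fy"],c["cy"]],[0,0,1]])
    q=cv2.undistortPoints(np.array([[[u,v]]],float),K,np.array(c["distortion"])).ravel()
    z=d[int(v),int(u)]; return M@np.array([q[0]*z,q[1]*z,z])+t
MP={"printer":(0,0,0),"cover_hinge":(70,0,82),"key_top":(-50,20,68),"power_top":(-50,-38,55)}
E
python3 - <<'E'
from h import *
im,d=eyes.get_image("scene")
for u,v in((238,100),(242,200),(250,300)): print(px("scene",d,u,v).round())
from scipy.optimize import least_squares
obs=[]
for n in("scene","side","wrist"):
    eyes.get_image(n)
    for k in MP:
        for r in finder.pinpoint(n,k):
            p=w(n,r["location"])
            obs.append((MP[k],p))
A=np.array([o[0] for o in obs],float);B=np.array([o[1] for o in obs])
f=lambda q:((R.from_euler('z',q[2]).apply(A)+[q[0],q[1],0]-B)/4).ravel()
s=least_squares(f,[697,-22,.51],loss='cauchy')
print(s.x,(f(s.x).reshape(-1,3)*4).round(1).tolist())
E
```

```text
[630. 168. 487.]
[633. 177. 323.]
[634. 180. 106.]
[ 6.97785900e+02 -2.26948344e+01  4.82166488e-01] [[-0.7, 3.2, 0.7], [6.1, -4.0, -0.3], [-1.0, -0.4, 2.8], [-1.1, 0.5, 0.3], [1.7, -2.6, 4.3], [0.1, 2.3, 2.9], [42.9, 307.8, 87.2], [0.1, -0.5, 3.9], [-0.4, -1.2, 0.2], [-2.5, 3.2, -4.2], [-1.4, -0.3, -2.8], [2.6, -2.9, 1.3], [0.5, 2.5, -1.1]]
```

Request:
move_arm(steps=[[0, 0, 6.9, 0.015, -0.004, 0, 0], [0, 0, 6.9, 0.015, -0.004, -0.01, 0], [0, 0, 6.9, 0.015, -0.004, -0.02, 0], [0, 0, 6.9, 0.015, -0.005, -0.025, 0], [0, 0, 0, 0, 0, 0, 0]])

```text
clock: 2.6
eef_pos: [708.8, -18.4, 172.0]
tool_rot: [-3.136, -0.002, 2.052]
force: [-1.0, -1.0, -0.5]
width: 12.3
gripper_force: 0.0
```

Run:
```python
from h import *
s=telemetry.read_state(); print(s["clock"],s["eef_pos"],s["tool_rot"],s["force"],s["width"])
im,d=eyes.get_image("side"); cv2.imwrite("pics/s1.png",cv2.resize(im[150:350,150:450],None,fx=2.5,fy=2.5))
im,d=eyes.get_image("wrist"); cv2.imwrite("pics/w1.png",im)
for k in ("cover_hinge","cover_push","key_top","power_top","printer"):
    print(k,[(round(x["confidence"],2),w("wrist",x["location"]).round().tolist()) for x in finder.pinpoint("wrist",k)[:2]])
```

```text
2.6 [708.82805756 -18.38651819 172.0277572 ] [-3.13617581e+00 -2.41797877e-03  2.05213502e+00] [-1.04125079 -0.98273615 -0.48404822] 12.307514390940145
cover_hinge [(0.6, [761.0, 11.0, 84.0])]
cover_push [(0.8, [707.0, -20.0, 142.0])]
key_top [(0.73, [644.0, -24.0, 72.0])]
power_top [(0.54, [678.0, -79.0, 62.0])]
printer [(0.55, [703.0, -25.0, 5.0])]
```

View pics/w1.png

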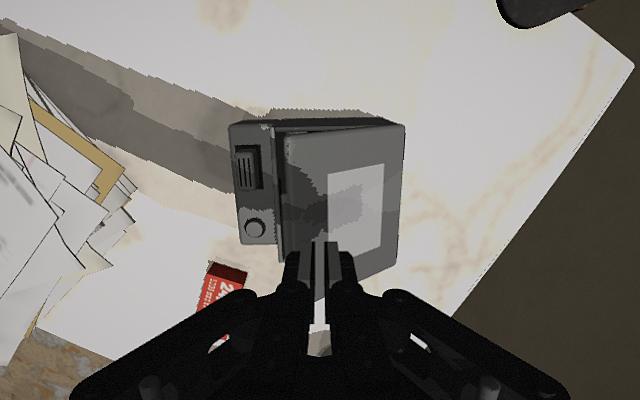

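Picture: the printer is now square to the tool, with the feed key at (247,165), the power button at (255,228), and the fingers centred over the cover near its front edge (320,245). Next I press along the arc.

Request:
move_arm(steps=[[0, 0, 0, 0, 0, -0.015, 0], [0, 0, 0, 0, 0, -0.015, 0], [0, 0, 0, -0.003, -0.0015, -0.005, 0], [0, 0, 0, -0.003, -0.0015, -0.005, 0], [0, 0, 0, -0.002, -0.001, -0.004, 0]])

```text
clock: 3.45
eef_pos: [701.5, -21.1, 131.6]
tool_rot: [-3.141, -0.0, 2.052]
force: [0.3, -0.1, 1.3]
width: 0.0
gripper_force: 0.2
```

Request:
move_arm(steps=[[0, 0, 0, -0.003, -0.001, -0.006, 0], [0, 0, 0, -0.002, -0.001, -0.006, 0], [0, 0, 0, -0.002, -0.001, -0.006, 0], [0, 0, 0, -0.002, -0.001, -0.006, 0], [0, 0, 0, -0.001, -0.001, -0.006, 0]])

```text
clock: 3.95
eef_pos: [691.7, -26.1, 101.8]
tool_rot: [-3.141, -0.0, 2.052]
force: [-0.3, 0.4, 1.0]
width: 0.4
gripper_force: 0.2
```

Request:
move_arm(steps=[[0, 0, 0, -0.001, 0, -0.004, 0], [0, 0, 0, -0.001, 0, -0.004, 0], [0, 0, 0, 0, 0, -0.003, 0], [0, 0, 0, 0, 0, -0.002, 0], [0, 0, 0, 0, 0, 0, 0]])

```text
clock: 4.45
eef_pos: [690.1, -26.2, 90.0]
tool_rot: [-3.141, 0.0, 2.052]
force: [-0.9, -0.6, 6.8]
width: -0.1
gripper_force: 3.3
```

Request:
move_arm(steps=[[0, 0, 0, 0, 0, -0.002, 0], [0, 0, 0, 0, 0, 0, 0]])

```text
clock: 4.65
eef_pos: [690.1, -26.2, 89.7]
tool_rot: [3.141, 0.001, 2.052]
force: [-5.5, -0.5, 16.2]
width: 0.2
gripper_force: 7.9
```

Request:
move_arm(steps=[[0, 0, 0, 0, 0, 0.02, 0], [0, 0, 0, 0, 0, 0.025, 0], [0, 0, 0, -0.024, -0.0015, 0.01, 0], [0, 0, 0, -0.024, -0.0015, 0, 0], [0, 0, 0, 0, 0, 0, 0]])

```text
clock: 5.15
eef_pos: [638.9, -29.2, 142.3]
tool_rot: [-3.138, -0.001, 2.052]
force: [0.3, -0.4, -0.5]
width: 0.3
gripper_force: 0.0
```

Run:
```python
from h import *
s=telemetry.read_state(); print(s["clock"],s["eef_pos"],s["tool_rot"],s["force"],s["width"])
im,d=eyes.get_image("wrist"); cv2.imwrite("pics/w2.png",im)
for n in("wrist","side","scene"):
  if n!="wrist": eyes.get_image(n)
  for k in ("cover_hinge","cover_push","key_top","power_top","printer"):
    print(n,k,[(round(x["confidence"],2),w(n,x["location"]).round().tolist()) for x in finder.pinpoint(n,k)[:2]])
```

```text
5.15 [638.90406108 -29.18991414 142.3492683 ] [-3.13846720e+00 -1.46345236e-03  2.05231315e+00] [ 0.30372234 -0.39985928 -0.47848733] 0.2542285316381179
wrist cover_hinge [(0.87, [761.0, 12.0, 83.0]), (0.25, [645.0, -27.0, 68.0])]
wrist cover_push [(0.69, [691.0, -28.0, 89.0])]
wrist key_top [(0.7, [649.0, -26.0, 66.0])]
wrist power_top [(0.36, [645.0, -27.0, 69.0])]
wrist printer [(0.83, [703.0, -21.0, 3.0])]
side cover_hinge [(0.9, [759.0, 7.0, 82.0])]
side cover_push [(0.94, [683.0, -28.0, 91.0])]
side key_top [(0.39, [644.0, -27.0, 67.0])]
side power_top [(0.49, [674.0, -81.0, 56.0])]
side printer [(0.93, [695.0, -19.0, -4.0])]
scene cover_hinge [(0.67, [756.0, 14.0, 86.0])]
scene cover_push [(0.63, [685.0, -33.0, 88.0])]
scene key_top [(0.65, [647.0, -30.0, 65.0]), (0.16, [685.0, -33.0, 83.0])]
scene power_top [(0.37, [667.0, -79.0, 52.0])]
scene printer [(0.75, [699.0, -23.0, -2.0])]
```

View pics/w2.png

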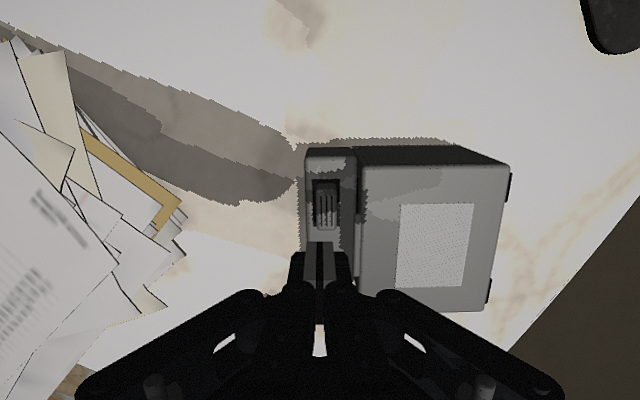

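Picture: the cover lies flat and shut, with its top at about 90 mm. The feed key is at (325,205), just ahead of the finger tips at (322,250). I'll measure the key from depth.

Run:
```python
from h import *
im,d=eyes.get_image("wrist"); im=im.astype(int)
P=np.array([[px("wrist",d,u,v) for u in range(300,380)] for v in range(170,240)])
Z=P[...,2]; m=(Z>62)&(Z<73)
pr=R.from_euler('z',-.482).apply(P.reshape(-1,3)-[698,-22.7,0]).reshape(P.shape)
q=pr[m]; print(m.sum(), np.percentile(q,[2,50,98],axis=0).round(1), np.percentile(P[m],50,axis=0).round(1))
m2=(Z>80)&(Z<96); print("cover",Z[m2].mean(),np.percentile(pr[m2],[1,5],axis=0).round(1))
for v in(195,215): print([(u,*pr[v-170,u-300].round().astype(int).tolist()) for u in range(300,372,4)])
s=telemetry.read_state()["eef_pos"]; print("tcp in printer",R.from_euler('z',-.482).apply(s-[698,-22.7,0]))
```

```text
Traceback (most recent call last):
  File "h.py", line 11, in px
    c,M,t=cam(n); K=np.array([[c["fx"],0,c["cx"]],[0,c["fy"],c["cy"]],[0,0,1]])
          ~~~^^^
  File "h.py", line 5, in cam
    c=eyes.calibration(n); a=np.array(c["attitude"],float)
ValueError: time passes only in moves, steps and waits
```

```bash
sed -i 's/^def cam/import functools\n@functools.cache\ndef cam/' h.py
python3 - <<'E'
from h import *
im,d=eyes.get_image("wrist")
P=np.array([[px("wrist",d,u,v) for u in range(300,380)] for v in range(170,240)])
Z=P[...,2]; m=(Z>62)&(Z<73)
pr=R.from_euler('z',-.482).apply(P.reshape(-1,3)-[698,-22.7,0]).reshape(P.shape)
q=pr[m]; print(m.sum(), np.percentile(q,[2,50,98],axis=0).round(1))
m2=(Z>80)&(Z<96); print("cover",Z[m2].mean(),np.percentile(pr[m2],[1,5],axis=0).round(1))
for v in(195,215): print([(u,*pr[v-170,u-300].round().astype(int).tolist()) for u in range(300,372,4)])
s=telemetry.read_state(); print(s["clock"],s["eef_pos"],"tcp in printer",R.from_euler('z',-.482).apply(s["eef_pos"]-[698,-22.7,0]))
E
```

```text
927 [[-57.5   3.9  63.6]
 [-49.3  21.3  68.2]
 [-25.   36.   69.7]]
cover 89.9861241776112 [[-30.5   4.6  86.7]
 [-28.8   6.5  87.8]]
[(300, -71, 7, -1), (304, -64, 23, 49), (308, -61, 24, 52), (312, -57, 30, 67), (316, -54, 30, 69), (320, -52, 30, 68), (324, -49, 29, 67), (328, -46, 30, 69), (332, -43, 29, 67), (336, -39, 24, 51), (340, -36, 24, 51), (344, -32, 24, 51), (348, -29, 24, 49), (352, -26, 23, 48), (356, -27, 35, 85), (360, -25, 37, 90), (364, -22, 37, 91), (368, -20, 38, 92)]
[(300, -71, -14, 0), (304, -65, 7, 50), (308, -61, 7, 51), (312, -58, 13, 66), (316, -55, 14, 69), (320, -52, 14, 68), (324, -48, 14, 68), (328, -45, 14, 68), (332, -42, 13, 66), (336, -38, 7, 51), (340, -35, 7, 51), (344, -32, 7, 51), (348, -29, 7, 51), (352, -30, 22, 88), (356, -27, 22, 88), (360, -24, 23, 91), (364, -22, 23, 91), (368, -19, 23, 90)]
6.15 [642.02444708 -28.93879149 142.34669544] tcp in printer [-52.49024106  20.41958955 142.34669544]
```

The key's centre comes out at (-50, 20, 68) in printer axes, as it should, and the TCP stands over it. Going down.

Request:
move_arm(steps=[[0, 0, 0, 0, 0, -0.025, 0], [0, 0, 0, 0, 0, -0.025, 0], [0, 0, 0, 0, 0, -0.015, 0], [0, 0, 0, 0, 0, -0.005, 0], [0, 0, 0, 0, 0, 0, 0]])

```text
clock: 6.65
eef_pos: [641.8, -28.9, 71.8]
tool_rot: [-3.141, -0.001, 2.053]
force: [0.3, -0.9, 0.5]
width: -0.0
gripper_force: 0.0
```

Request:
move_arm(steps=[[0, 0, 0, 0, 0, -0.003, 0], [0, 0, 0, 0, 0, -0.002, 0], [0, 0, 0, 0, 0, 0, 0]])

```text
clock: 6.95
eef_pos: [642.8, -29.0, 68.1]
tool_rot: [3.14, 0.001, 2.052]
force: [0.7, -0.0, 1.9]
width: 0.1
gripper_force: 0.9
```

Request:
move_arm(steps=[[0, 0, 0, 0, 0, -0.002, 0], [0, 0, 0, 0, 0, -0.002, 0], [0, 0, 0, 0, 0, -0.001, 0], [0, 0, 0, 0, 0, 0, 0], [0, 0, 0, 0, 0, 0, 0]])

```text
clock: 7.45
eef_pos: [642.8, -29.0, 62.7]
tool_rot: [3.14, 0.001, 2.052]
force: [1.8, -0.3, 5.3]
width: 0.2
gripper_force: 2.3
```

Run:
```python
from h import *
F=[]
for i in range(8):
    im,d=eyes.get_image("side" if i==7 else "wrist"); s=telemetry.read_state(); F.append([*s["force"],s["eef_pos"][2]])
    if i==6: cv2.imwrite("pics/w3.png",im)
print(np.mean(F,0),s["clock"])
for k in("cover_push","pill_white","staple_box","glue_stick"): print(k,[(round(x["confidence"],2),w("side",x["location"]).round().tolist()) for x in finder.pinpoint("side",k)[:1]])
```

```text
[ 2.14688902 -0.28521086  4.55968009 62.6377703 ] 7.85
cover_push [(0.67, [686.0, -27.0, 93.0])]
pill_white [(0.92, [535.0, 134.0, 3.0])]
staple_box [(0.65, [679.0, -206.0, -1.0])]
glue_stick [(0.68, [716.0, -302.0, -1.0])]
```

View pics/w3.png

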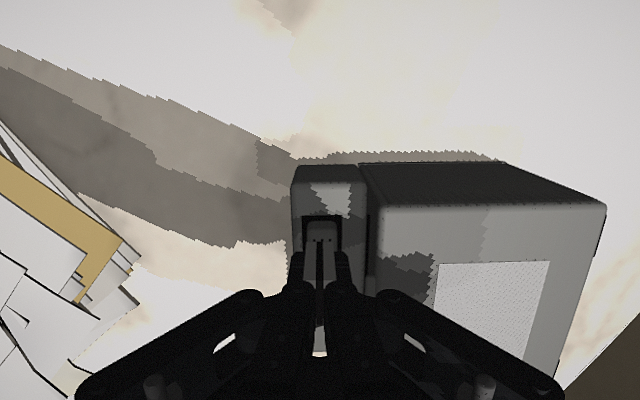

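Picture: the fingers hold the key down at (320,250) and the cover is shut. Travel is about 5.2 mm, so I'll go slightly deeper.

Request:
move_arm(steps=[[0, 0, 0, 0, 0, -0.0007, 0], [0, 0, 0, 0, 0, 0, 0], [0, 0, 0, 0, 0, 0, 0]])

```text
clock: 8.35
eef_pos: [642.3, -29.0, 61.7]
tool_rot: [3.141, 0.0, 2.052]
force: [3.0, -0.4, 5.0]
width: -0.1
gripper_force: 2.5
```

Run:
```python
from h import *
s=telemetry.read_state(); print(s["eef_pos"],s["force"])
if 61<s["eef_pos"][2]<63 and s["force"][2]<7: print(ctrl.finish_job())
```

```text
[642.32439617 -28.96807947  61.72010785] [ 2.98254641 -0.39872378  4.99307165]
the job is handed in; nothing more can be done
None
```

The cover is shut past its catch, and I handed the job in with the feed key held about 6 mm down at roughly 5 N; the power button was not pressed and the things round the printer stayed where they were.

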